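# Hold a profile template over a turned spindle

### The arm

A 6-joint arm with a two-finger parallel gripper is mounted at the origin on the work surface. World frame = base frame: x ahead of the robot, y to its left, z up, the work surface at z = 0. Lengths are in m, angles in rad, forces in N, time in s.
With the tool pointing down it reaches from about 0.35 to 0.775 m from the base axis. Payload 5.5 kg.
Tool frame: the origin (TCP) lies at the very end of the fingers, on their centre line; the grasp point (between the pads) lies 19 mm behind it; z points along the fingers, y is the line along which they close (so a half turn about z gives the same grasp; the last joint's range is limited). The gripper opens to 85 mm and grips with 20 to 120 N. Pads are 22 mm wide; open, the fingers measure 114 mm over their backs; the gripper's body (76 mm by 85 mm) begins 54 mm behind the grasp point. The pads swing forward as they close: fully open they stand 13 mm farther back than shut.
Start: joints at [-1.471, 0.313, 0.046, 1.304, 0, 1.431], TCP at [0.137, -0.559, 0.231] pointing down, gripper open.
Joint ranges: [-2.76, 2.76], [-0.86, 1.69], [-1.03, 1.26], [-2.2, 2.34], [-1.47, 1.5], [-3.14, 3.14]. Speed limits (rad/s): [2.57, 2.57, 3.14, 3.14, 3.14, 3.14].

### API

Orientations are given as a rotation vector (axis times angle).
In Python, from workcell import bot, optics, sign_off gives the robot as it stands. The module is installed in compiled form; this text tells all that it offers.
- The arm moves only by the tool move_arm, never from a script. Its arguments are lists of equal length, an entry for each row: "grip": the gripper command: -1 is shut, 1 is fully open, values between are in proportion; "delta_pos": the shift along the tool's x, y, z each as a share of 1 m, from -1 to 1, a list of three; "spin": the turn about the tool's z as a share of 90 degrees, from -1 to 1. A call has 1 to 20 rows; each row is the pose to reach, as a shift and turn from the pose commanded when the call began, along the tool's axes at that moment; what a row does not reach only later rows make up. A row lasts 1/8 s, in which the tool goes at most 62.5 mm and 10.7 degrees, less where a joint would pass 70% of its speed; a pose out of reach is approached as far as the arm can. A call with a number of a shift or a turn outside -1 to 1 is refused whole. A call with a gripper value outside its range is refused whole. The fingers move at their own pace and stop on an object; "squeeze" is the grip in N (left out, the last holds). Time passes only in rows, so rows that repeat a pose let the fingers close. It gives the time, the measured TCP pose, the force, the opening and the grip force at its end, in the units of the state.
- bot.sense(): the state, without advancing time (a new reading comes with each control period).
- optics.grab_frame(name): name is "scene" or "top" or "wrist"; returns the picture (480x640x3 uint8, blue, green, red); there is no depth.
- optics.calibration(name): a dict with "fx", "fy", "cx", "cy" (pixels), "rvec" (rotation vector, rad) and "tvec" (3), from world to camera coordinates, as OpenCV has them; the wrist camera has in their place "hand_eye" (4x4, takes a point from camera to tool coordinates, whose origin is the TCP and whose axes are the flange's). Camera axes: x right, y down, z forward; pixel columns grow to the right and rows downward; lengths in m; the calibration is good to about 2 mm. A picture is of the moment at which its call begins: read the wrist's pose just before it. calibration takes no time and is no camera call.
- sign_off(): hands the job in; it is judged then, once.
The state is a dict: "time": time; "joint_positions": joint angles; "dq": joint speeds; "tau": joint torques, N m; "position": TCP position; "eef_rot": TCP orientation; "wrist_force": force on the tool from outside, world axes, zero at the start; "moment": the same for the moment, N m; "gripper_width": finger opening in m; "gripper_force": force on a finger pad.
Only numpy, scipy, OpenCV 4.12 (cv2) and the standard library are available. Lean on these libraries where they do the work, as an engineer would, in place of code of your own. Each camera call takes 0.05 s, during which the arm holds its last target. There are 200 camera calls.

### The job

Take the red profile template out of its slotted block, carry it over the row of wet finials on the drying board without touching them, and hold it upright and level about a centimetre above the plain part of the spindle, lengthwise along it and centred directly over it, with its notch above the spindle's bead, so the turner can compare the profiles. It must never touch the spindle or its stand; finish while still holding the template there, motionless, and leave the blue template and the other things where they are.

Things in the scene. Friction and masses are not known exactly. Their poses are not given: they have to be found in the camera images.
- red_template_centre (a point): centre of the red painted board template: loose, about 100 g, 180 mm long (x), 12 mm thick (y), 85 mm high (z, up); the point lies 42.5 mm above its lowest edge. The lower 55 mm is the full-length board; above it a central tab 60 mm long, 30 mm high, to grip from above across the 12 mm. The lower edge has one notch, 46 mm long, 14 mm deep, centred 35 mm towards +x.
- holder_a: fixed dark slotted block in which the red template stands upright, 160 x 50 mm, 34 mm high; slot floor 10 mm above the bench, slot walls only near the two ends, 2 mm play; the template lifts straight out. Red and blue blocks may swap places. Origin at the centre of its underside
- red_notch (a point): point of the red template over the middle of its notch: 35 mm along +x from its centre, same height; axes as the template
- blue_template_centre (a point): centre of the blue template, same outer size and same kind of block, two notches in its lower edge; to be left in place
- spindle_axis (a point): point on the axis of the turned wooden spindle, mid-length, 100 mm above the bench; x runs along the spindle, z up. Fixed, 240 mm long, plain radius 18 mm, one round bead of radius 28 mm, 36 mm wide, 35 mm towards +x. It lies between two white posts (inner faces at x = -132 and +132 mm, 50 mm wide, tops 128 mm above the bench).
- spindle_bead (a point): point on the spindle axis at the middle of the bead, 35 mm along +x from the mid-length point; axes as the spindle's
- stand: the grey base, 340 x 80 mm, with posts and spindle, fixed; origin at the centre of its underside on the bench, x along the spindle
- red_template: the red template; origin at the middle of its lowest edge, 42.5 mm below its centre; axes as above
- drying_board: fixed plywood drying board 260 mm long (x), 60 mm wide (y), 18 mm thick, between the templates and the spindle, with a row of four wet turned finials along x, up to 44 mm thick, the tallest 160 mm above the bench. Origin at the centre of its underside, z up
- wax_tin: round yellow tin with a white label and cap, 72 mm across, 45 mm high, loose bystander; origin at the centre of its underside
- oil_bottle: amber bottle, 56 mm across, 140 mm high, loose bystander; origin at the centre of its underside
- turned_bowl: turned wooden bowl, 110 mm across, 45 mm high, loose bystander; origin at the centre of its underside
Mind the look-alikes: they are no part of the job. What is meant by the red_template is not turquoise, and is the smaller of those in its own colour.

How it is judged:
By the outcome, as a careful person would: the job done as asked, in the order asked, and still so for the second after the job is handed in, while the arm keeps its last pose, push and grip.
It also fails if it takes over 45 s, if anything falls off the work surface, if the arm or the gripper's body presses on something with over 40 N, if the wrist force passes 120 N, or if a joint passes its speed limit or range.

## Working session

There is one attempt and no reset: what is moved stays moved. The work goes in short steps, Python scripts to look and compute and a tool call to move; the robot and the scene stay as the last step left them, time stands still between calls to the robot, and variables do not carry over. Pictures are saved under pics/ and viewed, at most 10 in all, crops included, and the job is handed in when it is done.

Besides the shell and the picture viewer there is one more tool, called after "Call:" as name(argument=value, ...) on one line, values as JSON. move_arm: Moves the arm, as the interface text tells. Its arguments: {"type":"object","properties":{"grip":{"type":"array"},"delta_pos":{"type":"array"},"spin":{"type":"array"},"squeeze":{"type":"number"}},"required":["grip","delta_pos","spin"]}

```bash
mkdir -p pics
python3 - <<'E'
from workcell import bot, optics
import cv2,numpy as np
s=bot.sense();print({k:np.round(v,3) for k,v in s.items()})
for n in("scene","top"):
    im=optics.grab_frame(n);cv2.imwrite(f"pics/{n}0.png",im);c=optics.calibration(n);print(n,{k:np.round(v,4) for k,v in c.items()})
print(optics.calibration("wrist"))
E
```

```text
{'time': np.float64(0.0), 'joint_positions': array([-1.471,  0.314,  0.045,  1.304, -0.   ,  1.431]), 'dq': array([ 0.002,  0.   , -0.001,  0.   , -0.   ,  0.001]), 'tau': array([ 0.0000e+00, -4.8062e+01,  2.9854e+01,  1.9000e-02,  0.0000e+00,
       -0.0000e+00]), 'position': array([ 0.136, -0.558,  0.23 ]), 'eef_rot': array([-3.117, -0.376, -0.   ]), 'wrist_force': array([-0.045, -0.009, -0.576]), 'moment': array([ 0.014, -0.008, -0.025]), 'gripper_force': np.float64(0.0), 'gripper_width': np.float64(0.085)}
scene {'fx': np.float64(523.9219), 'fy': np.float64(523.9219), 'cx': np.float64(320.4148), 'cy': np.float64(238.988), 'rvec': array([ 1.7585,  2.0503, -0.6053]), 'tvec': array([ 0.0137, -0.3939,  1.6375])}
top {'fx': np.float64(585.3059), 'fy': np.float64(585.3059), 'cx': np.float64(321.6347), 'cy': np.float64(237.2615), 'rvec': array([ 2.188 , -2.1636,  0.1012]), 'tvec': array([0.075 , 0.5354, 1.3666])}
{'fx': 343.7844731033546, 'fy': 343.7844731033546, 'cx': 317.77353262543807, 'cy': 240.31619222542014, 'hand_eye': array([[ 3.35392075e-04, -9.47613716e-01, -3.19418429e-01,
         8.09111221e-02],
       [ 9.99999912e-01,  2.37726315e-04,  3.44749451e-04,
        -1.60075935e-04],
       [-2.50755142e-04, -3.19418516e-01,  9.47613713e-01,
        -1.43880676e-01],
       [ 0.00000000e+00,  0.00000000e+00,  0.00000000e+00,
         1.00000000e+00]])}
```

View pics/scene0.png

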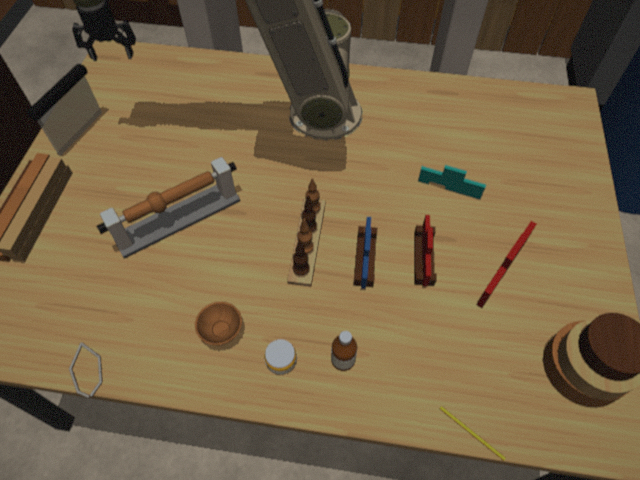

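View pics/top0.png

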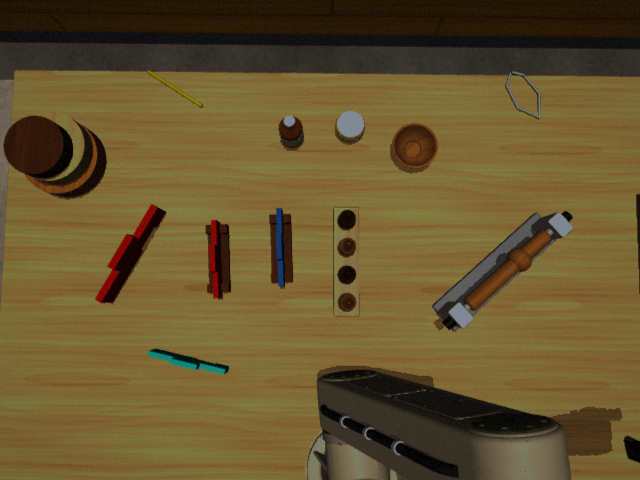

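The red candidates are the board in the dark block at top (215,258) / scene (427,250), and a longer loose one at top (130,253) / scene (508,263). The one in the block is the smaller red, so it fits. The turquoise one at top (188,361) is excluded by colour. I'll confirm with an enlarged crop.

```bash
cat > h.py <<'E'
import numpy as np,cv2
from workcell import bot,optics
from scipy.spatial.transform import Rotation as R
def cam(n,s=None):
    c=optics.calibration(n);K=np.array([[c['fx'],0,c['cx']],[0,c['fy'],c['cy']],[0,0,1]])
    if 'rvec' in c:
        Rm=cv2.Rodrigues(np.array(c['rvec']))[0];t=np.array(c['tvec']).ravel();return K,Rm.T,-Rm.T@t
    T=np.eye(4);T[:3,:3]=R.from_rotvec(s['eef_rot']).as_matrix();T[:3,3]=s['position']
    T=T@np.array(c['hand_eye']);return K,T[:3,:3],T[:3,3]
def onz(C,uv,z):
    K,Rm,o=C;uv=np.atleast_2d(uv).astype(float);d=(Rm@np.linalg.inv(K)@np.c_[uv,np.ones(len(uv))].T).T
    return o+d*((z-o[2])/d[:,2])[:,None]
def proj(C,P):
    K,Rm,o=C;p=(np.atleast_2d(P)-o)@Rm@K.T;return p[:,:2]/p[:,2:]
E
python3 - <<'E'
from h import *
a=cv2.imread('pics/scene0.png');b=cv2.imread('pics/top0.png')
A=cv2.resize(a[205:295,345:445],None,fx=4,fy=4,interpolation=2);B=cv2.resize(b[205:305,190:300],None,fx=3.6,fy=3.6,interpolation=2)
A=A[:360,:400];o=np.zeros((360,800,3),np.uint8);o[:A.shape[0],:400]=A;o[:,400:400+396]=B[:360]
cv2.imwrite('pics/crop1.png',cv2.convertScaleAbs(o,alpha=1.8))
C=cam('top');print('cam',C[2],cam('scene')[2])
hsv=cv2.cvtColor(b,cv2.COLOR_BGR2HSV)
m=cv2.inRange(hsv,(0,200,60),(4,255,255))|cv2.inRange(hsv,(174,200,60),(180,255,255))
n,l,st,ce=cv2.connectedComponentsWithStats(m)
for i in range(1,n):
    if st[i,4]>60: r=cv2.minAreaRect(np.argwhere(l==i)[:,::-1].astype(np.float32));print(st[i],ce[i],r, onz(C,cv2.boxPoints(r),.065)[:,:2].round(3).tolist())
for nm,uv,z in[('spin',[[470,303],[549,234]],.1),('bead',[[519,259]],.1),('posts',[[460,316],[560,225]],.128),('fin',[[346,219],[347,247],[347,273],[347,301]],.16),('board',[[334,207],[358,207],[333,316],[360,316]],.018)]:
    print(nm,onz(C,uv,z).round(3).tolist())
E
```

```text
cam [0.40826849 0.08314327 1.40934736] [1.21037155 0.1696255  1.15890822]
[133 205  25  34 252] [144.76984127 221.33333333] ((144.77027893066406, 221.27337646484375), (6.848278999328613, 37.019840240478516), 30.5792236328125) [[0.53, 0.517], [0.605, 0.477], [0.597, 0.463], [0.522, 0.503]]
[209 220  10  78 426] [213.41079812 257.43192488] ((212.98728942871094, 258.54205322265625), (77.10913848876953, 8.107983589172363), 88.40885925292969) [[0.568, 0.344], [0.568, 0.326], [0.391, 0.316], [0.39, 0.334]]
[ 96 234  37  68 514] [113.78988327 267.48249027] ((113.55171966552734, 267.62066650390625), (12.255892753601074, 72.79257202148438), 21.801410675048828) [[0.383, 0.598], [0.539, 0.543], [0.529, 0.516], [0.373, 0.572]]
spin [[0.384, -0.251, 0.1], [0.541, -0.43, 0.1]]
bead [[0.484, -0.362, 0.1]]
posts [[0.357, -0.221, 0.128], [0.558, -0.444, 0.128]]
fin [[0.562, 0.029, 0.16], [0.502, 0.027, 0.16], [0.446, 0.026, 0.16], [0.387, 0.026, 0.16]]
board [[0.608, 0.052, 0.018], [0.609, -0.005, 0.018], [0.349, 0.052, 0.018], [0.35, -0.012, 0.018]]
```

View pics/crop1.png

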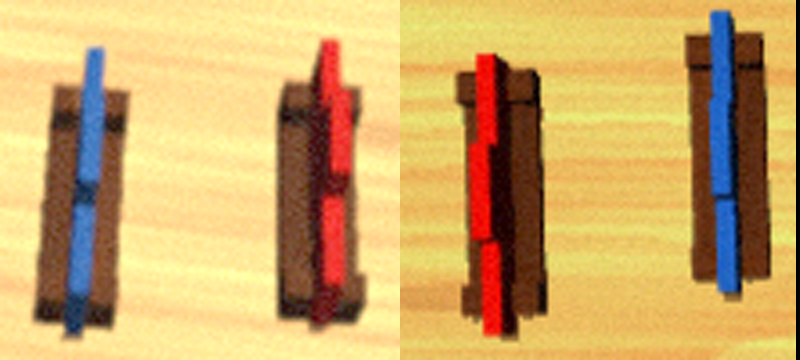

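The crop confirms the red board in its block at top (215,258). The notch isn't visible from here, so I'll use the wrist camera from the side.

Call:
move_arm(grip=[1,1,1,1,1,1,1,1,1,1,1,1,1], delta_pos=[[0.508,-0.543,0],[0.508,-0.543,0],[0.508,-0.543,0],[0.508,-0.543,0],[0.508,-0.543,0],[0.508,-0.543,0],[0.508,-0.543,0],[0.508,-0.543,0],[0.508,-0.543,0],[0.508,-0.543,0],[0.508,-0.543,0],[0.508,-0.543,0],[0.508,-0.543,0]], spin=[-1,-1,-1,-1,-1,-1,-1,-1,-1,-1,-1,-1,-1])

```text
time: 1.72
position: [0.502, 0.0928, 0.2304]
eef_rot: [-1.932, -2.476, 0.0]
wrist_force: [-0.6, -0.2, -0.1]
gripper_width: 0.0853
gripper_force: 0.0
```

Call:
move_arm(grip=[1,1,1,1,1,1,1,1,1,1,1], delta_pos=[[0,0,0],[0,0,0],[0,0,0],[0,0,0],[0,0,0],[0,0,0],[0,0,0],[0,0,0],[0,0,0],[0,0,0],[0,0,0]], spin=[-0.86,-0.86,-0.86,-0.86,-0.86,-0.86,-0.86,-0.86,-0.86,-0.86,-0.86])

```text
time: 3.1
position: [0.501, 0.0893, 0.2312]
eef_rot: [0.03, -3.141, 0.0]
wrist_force: [-0.3, -0.1, -0.9]
gripper_width: 0.0854
gripper_force: 0.0
```

Run:
```python
from h import *
s=bot.sense();im=optics.grab_frame('wrist');cv2.imwrite('pics/w1.png',im);np.save('w1.npy',np.r_[s['position'],s['eef_rot']])
print(s['time'],s['position'],R.from_rotvec(s['eef_rot']).as_matrix().round(3),s['joint_positions'].round(3))
C=cam('wrist',s);print(C[2],proj(C,[[.479,.33,.095],[.479,.33,.01],[.569,.335,.01],[.389,.325,.01]]).round())
```

```text
3.1 [0.50095373 0.08930866 0.23124586] [[-1.    -0.019 -0.   ]
 [-0.019  1.    -0.   ]
 [ 0.    -0.    -1.   ]] [ 1.900e-02  1.850e-01 -1.220e-01  1.264e+00 -0.000e+00 -1.000e-03]
[0.41748634 0.08759856 0.37513372] [[607. 208.]
 [544. 190.]
 [530. 268.]
 [560.  99.]]
```

View pics/w1.png

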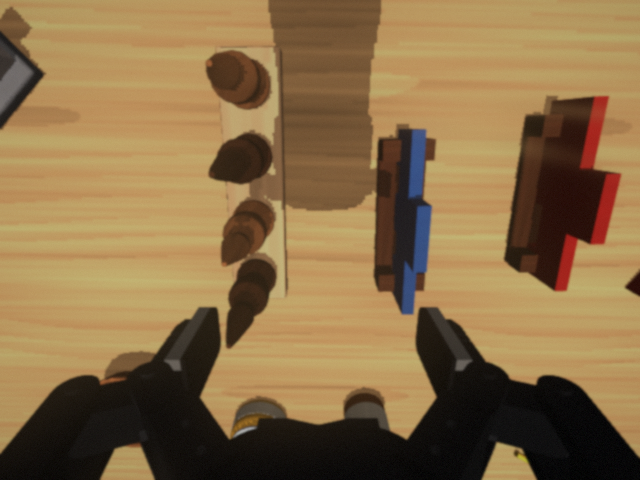

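The wrist view shows red at (565,190) with its dark side face towards us, and the lower edge along about (530–545, 120–270). I'll brighten that crop to find the notch.

Run:
```python
from h import *
a=cv2.imread('pics/w1.png')
o=cv2.resize(a[85:300,490:640],None,fx=2.7,fy=2.7,interpolation=2)
o=(255*(o/255.)**.45).astype(np.uint8)
cv2.imwrite('pics/crop2.png',o)
```

```text
(no output)
```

View pics/crop2.png

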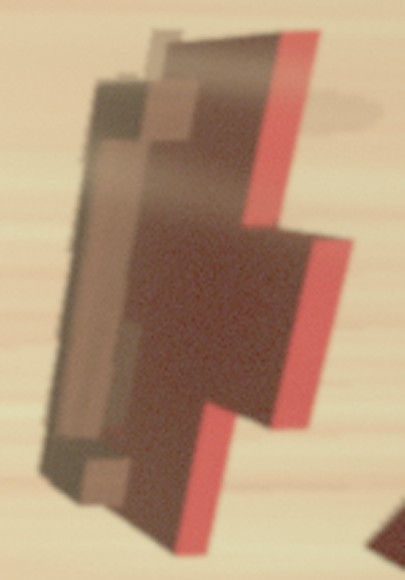

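The notch shows at crop (127,375), which is wrist (537,224), towards world +x. Next is the template pose.

```bash
cat > red.py <<'E'
from h import *
def red(im,C,roi=None):
    hsv=cv2.cvtColor(im,cv2.COLOR_BGR2HSV)
    m=(cv2.inRange(hsv,(0,180,110),(6,255,255))|cv2.inRange(hsv,(172,180,110),(180,255,255)))
    n,l,st,ce=cv2.connectedComponentsWithStats(m)
    for i in range(1,n):
        if st[i,4]<100: continue
        p=np.argwhere(l==i)[:,::-1].astype(np.float32);r=cv2.minAreaRect(p);b=cv2.boxPoints(r)
        for z in(.065,.095):
            q=onz(C,b,z)[:,:2];e=q[1]-q[0] if np.linalg.norm(q[1]-q[0])>np.linalg.norm(q[2]-q[1]) else q[2]-q[1]
            print(st[i],z,'c',q.mean(0).round(4),'len',round(np.linalg.norm(e),4),'yaw',round(np.degrees(np.arctan2(e[1],e[0]))%180,2))
E
python3 - <<'E'
from red import *
w=np.load('w1.npy');s=dict(position=w[:3],eef_rot=w[3:])
C=cam('wrist',s);red(cv2.imread('pics/w1.png'),C);print('notch',onz(C,[[537,224]],.017))
print('top');red(cv2.imread('pics/top0.png'),cam('top'))
E
```

```text
[580  97  28  71 954] 0.065 c [0.4199 0.3248] len 0.0594 yaw 3.0
[580  97  28  71 954] 0.095 c [0.4197 0.3019] len 0.0537 yaw 3.0
[591 173  29  71 966] 0.065 c [0.4869 0.3539] len 0.0675 yaw 2.58
[591 173  29  71 966] 0.095 c [0.4802 0.3281] len 0.061 yaw 2.58
[555 235  23  56 636] 0.065 c [0.5415 0.3311] len 0.0579 yaw 2.18
[555 235  23  56 636] 0.095 c [0.5295 0.3076] len 0.0523 yaw 2.18
notch [[0.51485882 0.32654214 0.017     ]]
top
[133 205  24  33 241] 0.065 c [0.5642 0.4906] len 0.0826 yaw 151.07
[133 205  24  33 241] 0.095 c [0.5607 0.4815] len 0.0808 yaw 151.07
[209 220   8  51 233] 0.065 c [0.5103 0.3322] len 0.1159 yaw 177.41
[209 220   8  51 233] 0.095 c [0.508  0.3267] len 0.1133 yaw 177.41
[ 96 234  36  68 499] 0.065 c [0.456  0.5582] len 0.1647 yaw 161.4
[ 96 234  36  68 499] 0.095 c [0.455  0.5476] len 0.161 yaw 161.4
[213 273   5  25 114] 0.065 c [0.4184 0.3239] len 0.0547 yaw 1.56
[213 273   5  25 114] 0.095 c [0.4182 0.3185] len 0.0535 yaw 1.56
```

Call:
move_arm(grip=[1,1,1,1,1,1], delta_pos=[[0.0165,0.239,0],[0.0165,0.239,0],[0.0165,0.239,0],[0.0165,0.239,0.03],[0.0165,0.239,0.05],[0.0165,0.239,0.05]], spin=[-0.021,-0.021,-0.021,-0.021,-0.021,-0.021])

```text
time: 3.9
position: [0.4782, 0.3283, 0.1793]
eef_rot: [0.085, -3.137, 0.003]
wrist_force: [0.7, -1.0, 0.8]
gripper_width: 0.0855
gripper_force: 0.0
```

Run:
```python
from red import *
s=bot.sense();im=optics.grab_frame('wrist');cv2.imwrite('pics/w2.png',im)
print(s['time'],s['position'],np.degrees(np.arctan2(*R.from_rotvec(s['eef_rot']).as_matrix()[1::-1,0])))
red(im,cam('wrist',s))
```

```text
3.9 [0.47822158 0.32825377 0.1792809 ] -176.88954972291256
[ 309  119   16   82 1100] 0.065 c [0.4199 0.3238] len 0.0583 yaw 3.46
[ 309  119   16   82 1100] 0.095 c [0.4171 0.3238] len 0.0515 yaw 3.46
[610 185  30  42 661] 0.065 c [0.4421 0.5659] len 0.0305 yaw 151.3
[610 185  30  42 661] 0.095 c [0.4367 0.5378] len 0.027 yaw 151.3
[ 308  213   18  124 1746] 0.065 c [0.5142 0.3288] len 0.1103 yaw 3.51
[ 308  213   18  124 1746] 0.095 c [0.5004 0.3283] len 0.0975 yaw 3.51
[ 565  259   75   87 1981] 0.065 c [0.5254 0.5752] len 0.0831 yaw 151.26
[ 565  259   75   87 1981] 0.095 c [0.5103 0.546 ] len 0.0735 yaw 151.26
[ 483  306   59   59 1171] 0.065 c [0.5606 0.5007] len 0.0611 yaw 150.25
[ 483  306   59   59 1171] 0.095 c [0.5414 0.4802] len 0.054 yaw 150.25
```

Call:
move_arm(grip=[1,1,1,1,1,-1,-1,-1,-1,-1,-1,-1,-1,-1], delta_pos=[[-0.002,-0.001,0.04],[-0.002,-0.001,0.075],[-0.002,-0.001,0.1],[-0.002,-0.001,0.116],[-0.002,-0.001,0.116],[-0.002,-0.001,0.116],[-0.002,-0.001,0.116],[-0.002,-0.001,0.116],[-0.002,-0.001,0.116],[-0.002,-0.001,0.116],[-0.002,-0.001,0.116],[-0.002,-0.001,0.116],[-0.002,-0.001,0.116],[-0.002,-0.001,0.116]], spin=[-0.004,-0.004,-0.004,-0.004,-0.004,-0.004,-0.004,-0.004,-0.004,-0.004,-0.004,-0.004,-0.004,-0.004], squeeze=50)

```text
time: 5.7
position: [0.4822, 0.3275, 0.0657]
eef_rot: [-0.093, 3.139, 0.001]
wrist_force: [-0.4, 0.1, 5.8]
gripper_width: 0.0112
gripper_force: 49.7
```

Call:
move_arm(grip=[-1,-1,-1,-1,-1,-1,-1,-1,-1], delta_pos=[[0,0,-0.01],[0,0,-0.025],[0,0,-0.05],[0,0,-0.09],[0,0,-0.13],[0,0,-0.17],[0,0,-0.205],[0,0,-0.225],[0,0,-0.225]], spin=[0,0,0,0,0,0,0,0,0])

```text
time: 6.82
position: [0.4826, 0.3276, 0.2927]
eef_rot: [-0.093, 3.136, 0.002]
wrist_force: [-1.0, 0.6, -0.7]
gripper_width: 0.0115
gripper_force: 49.0
```

Run:
```python
from red import *
s=bot.sense();print({k:np.round(v,4) for k,v in s.items()})
a=optics.grab_frame('scene');t=optics.grab_frame('top');cv2.imwrite('pics/s3.png',a);cv2.imwrite('pics/t3.png',t)
w=optics.grab_frame('wrist');cv2.imwrite('pics/w3.png',w)
o=np.hstack([cv2.resize(a[100:330,300:500],(400,460)),cv2.resize(w,(400,300)).repeat(1,0) if 0 else np.vstack([cv2.resize(w,(400,300)),np.zeros((160,400,3),np.uint8)])])
cv2.imwrite('pics/c3.png',cv2.convertScaleAbs(o,alpha=1.5))
```

```text
{'time': np.float64(6.825), 'joint_positions': array([ 4.5890e-01,  3.1940e-01,  2.0350e-01,  1.4509e+00, -1.0000e-04,
        3.9970e-01]), 'dq': array([-0.0002,  0.0231, -0.0615, -0.0334, -0.0019,  0.0005]), 'tau': array([ 2.23000e-02, -5.00506e+01,  3.13475e+01,  3.81600e-01,
       -2.10000e-03, -0.00000e+00]), 'position': array([0.4826, 0.3276, 0.2927]), 'eef_rot': array([-9.2800e-02,  3.1365e+00,  2.5000e-03]), 'wrist_force': array([-0.9714,  0.5842, -0.7176]), 'moment': array([ 0.0132, -0.0039, -0.0166]), 'gripper_force': np.float64(49.008), 'gripper_width': np.float64(0.0115)}
```

View pics/c3.png

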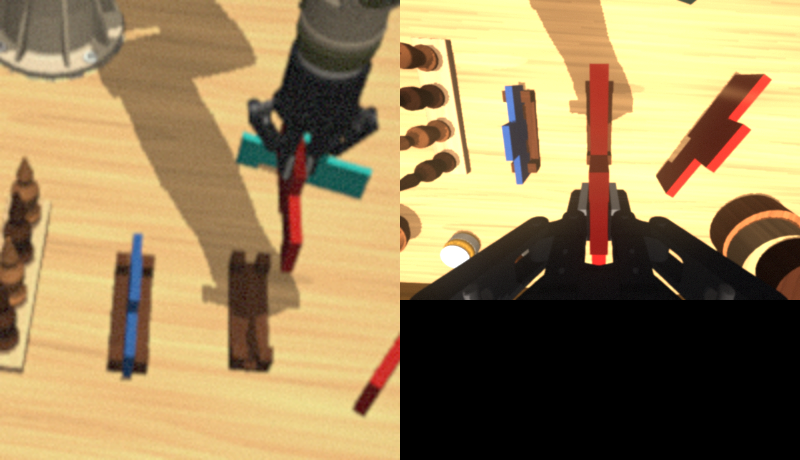

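The template is held straight; in the wrist view it runs along column ~318, in line with the tool. Next I carry it over the finials at a safe height to a spot beside the spindle, to take one look.

Call:
move_arm(grip=[-1,-1,-1,-1,-1,-1,-1,-1,-1,-1,-1,-1,-1,-1,-1,-1,-1], delta_pos=[[-0.001,-0.015,0],[-0.004,-0.045,0],[-0.007,-0.085,0],[-0.011,-0.13,0],[-0.015,-0.175,0],[-0.019,-0.22,0],[-0.023,-0.265,0],[-0.026,-0.31,0],[-0.03,-0.355,0],[-0.034,-0.4,0],[-0.038,-0.445,0],[-0.042,-0.49,0],[-0.045,-0.53,0],[-0.048,-0.56,0],[-0.049,-0.576,0],[-0.049,-0.576,0],[-0.049,-0.576,0]], spin=[0,0,0,0,0.03,0.08,0.13,0.19,0.25,0.31,0.37,0.43,0.48,0.53,0.57,0.579,0.579])

```text
time: 9.1
position: [0.5642, -0.2445, 0.2899]
eef_rot: [-1.294, -2.861, -0.0]
wrist_force: [0.7, 0.7, -0.5]
gripper_width: 0.0109
gripper_force: 48.9
```

Run:
```python
from red import *
s=bot.sense();w=optics.grab_frame('wrist');cv2.imwrite('pics/w4.png',w);np.save('w4.npy',np.r_[s['position'],s['eef_rot']])
print(s['time'],s['position'],R.from_rotvec(s['eef_rot']).as_matrix().round(4),s['wrist_force'])
```

```text
9.1 [ 0.56415676 -0.24445702  0.2898633 ] [[-6.602e-01  7.511e-01 -1.100e-03]
 [ 7.511e-01  6.602e-01  8.000e-04]
 [ 1.300e-03 -3.000e-04 -1.000e+00]] [ 0.72347653  0.65411891 -0.52326199]
```

View pics/w4.png

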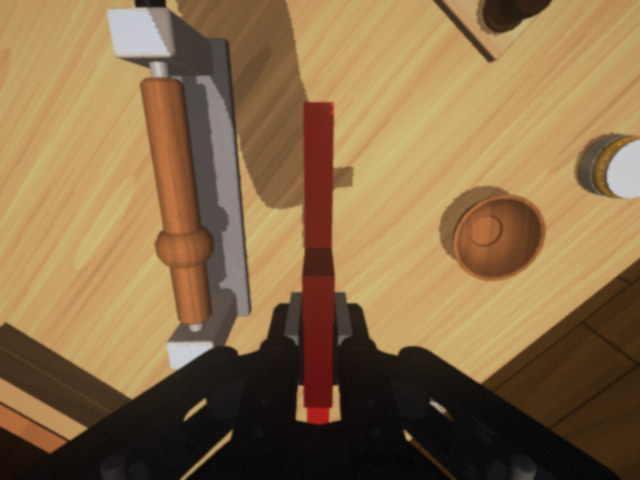

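The wrist view shows the spindle from (162,78) to (195,323), its bead at (185,247), and the template's far end at row 102, columns 304–333. I'll measure the spindle in the top and wrist views.

Run:
```python
from red import *
w=np.load('w4.npy');s=dict(position=w[:3],eef_rot=w[3:]);W=cam('wrist',s);T=cam('top')
a=cv2.imread('pics/w4.png');b=cv2.imread('pics/t3.png')
def mask(im,box,nm):
    h=cv2.cvtColor(cv2.GaussianBlur(im,(3,3),0),cv2.COLOR_BGR2HSV);x0,y0,x1,y1=box
    m=np.zeros(im.shape[:2],np.uint8)
    sub=cv2.inRange(h,(4,140,25),(14,255,255))[y0:y1,x0:x1]
    n,l,st,_=cv2.connectedComponentsWithStats(sub);i=1+np.argmax(st[1:,4]);m[y0:y1,x0:x1]=(l==i)*255
    p=np.argwhere(m>0)[:,::-1];print(nm,len(p),cv2.minAreaRect(p.astype(np.float32)));return m
mw=mask(a,(120,60,225,335),'w');mt=mask(b,(455,215,560,315),'t')
print('table px',cv2.cvtColor(a,cv2.COLOR_BGR2HSV)[150,100],'spin',cv2.cvtColor(a,cv2.COLOR_BGR2HSV)[130,172],'top spin',cv2.cvtColor(b,cv2.COLOR_BGR2HSV)[285,490])
for r in range(80,325,20):
    c=np.where(mw[r])[0];print(r,c.min() if len(c) else None,c.max() if len(c) else None,end=' | ')
cv2.imwrite('pics/mw.png',mw);cv2.imwrite('pics/mt.png',mt)
```

```text
w 9476 ((179.08065795898438, 199.42550659179688), (248.10293579101562, 55.515357971191406), 84.46136474609375)
t 1747 ((507.03082275390625, 268.4163818359375), (23.121479034423828, 107.59968566894531), 51.20344924926758)
table px [ 18 124 200] spin [ 11 171 140] top spin [ 13 197 119]
80 144 174 | 100 143 183 | 120 147 185 | 140 150 188 | 160 152 190 | 180 156 193 | 200 159 195 | 220 163 198 | 240 157 210 | 260 162 204 | 280 173 205 | 300 176 208 | 320 180 203 |
```

Run:
```python
from red import *
w=np.load('w4.npy');s=dict(position=w[:3],eef_rot=w[3:]);W=cam('wrist',s);T=cam('top')
Rt=R.from_rotvec(w[3:]).as_matrix()
def rep(nm,C,m,rows):
    P=[]
    for r in rows:
        c=np.where(m[r])[0]; 
        a=onz(C,[[c.min()-.5,r],[c.max()+.5,r]],.1);P.append(a.mean(0))
    P=np.array(P);v=np.linalg.svd(P-P.mean(0))[2][0];v=v*np.sign(v[0]);print(nm,'mean',P.mean(0).round(4),'yaw',np.degrees(np.arctan2(v[1],v[0])).round(2));return P.mean(0),v
mw=cv2.imread('pics/mw.png',0);mt=cv2.imread('pics/mt.png',0)
pw,vw=rep('w',W,mw,list(range(100,222,4))+list(range(276,316,4)))
ys=np.where(mt.any(1))[0];print(ys.min(),ys.max())
pt,vt=rep('t',T,mt,list(range(266,296,2))+list(range(238,244)))
# along positions
for nm,C,m,p,v in(('w',W,mw,pw,vw),('t',T,mt,pt,vt)):
    q=onz(C,np.argwhere(m>0)[:,::-1],.1);al=(q-p)@v;n=np.array([-v[1],v[0],0]);ac=(q-p)@n
    print(nm,'al ext',np.percentile(al,[.3,99.7]));B=np.abs(ac)>.0245;print(' bead al',al[B].min(),al[B].max(), al[B&(ac>0)].mean(),al[B&(ac<0)].mean(),B.sum())
    h=(al[B].min()+al[B].max())/2;print(' bead',(p+v*h).round(4),'mid',(p+v*(h-.035)).round(4),'mid from ends',(p+v*np.percentile(al,[.3,99.7]).mean()).round(4))
for uv,z in(((304,102),.2895),((333,102),.2895),((304,245),.2895),((333,245),.2895)):
    q=onz(W,[uv],z)[0];print('tool coords',(Rt.T@(q-w[:3])).round(4))
```

```text
w mean [ 0.449  -0.3249  0.1   ] yaw -47.93
230 309
t mean [ 0.4618 -0.3375  0.1   ] yaw -47.68
w al ext [-0.10546166  0.13971539]
 bead al 0.03540228402960757 0.06645125311733172 0.04778464405067187 0.05364987400374765 155
 bead [ 0.4831 -0.3627  0.1   ] mid [ 0.4596 -0.3367  0.1   ] mid from ends [ 0.4604 -0.3376  0.1   ]
t al ext [-0.1205178   0.11948864]
 bead al 0.021840342057103626 0.04004597162225055 0.029420750032186496 0.03522392878468558 11
 bead [ 0.4827 -0.3604  0.1   ] mid [ 0.4591 -0.3345  0.1   ] mid from ends [ 0.4615 -0.3371  0.1   ]
tool coords [ 0.0912 -0.0065  0.0005]
tool coords [0.0912 0.0048 0.0005]
tool coords [ 0.0321 -0.0072  0.0004]
tool coords [0.0321 0.0057 0.0004]
```

Call:
move_arm(grip=[-1,-1,-1,-1,-1,-1,-1,-1,-1,-1,-1], delta_pos=[[0,-0.015,0],[-0.001,-0.045,0],[-0.002,-0.08,0],[-0.003,-0.11,0],[-0.003,-0.13,0],[-0.003,-0.138,0],[-0.003,-0.138,0.02],[-0.003,-0.138,0.045],[-0.003,-0.138,0.065],[-0.003,-0.138,0.075],[-0.003,-0.138,0.075]], spin=[0,0,-0.005,-0.0095,-0.0095,-0.0095,-0.0095,-0.0095,-0.0095,-0.0095,-0.0095])

```text
time: 10.52
position: [0.4631, -0.3376, 0.2148]
eef_rot: [-1.273, -2.871, -0.001]
wrist_force: [0.2, 0.8, -0.9]
gripper_width: 0.0112
gripper_force: 49.0
```

Run:
```python
from red import *
for i in range(3): s=bot.sense();w=optics.grab_frame('wrist');print(s['time'],s['position'].round(4),np.degrees(np.arctan2(*R.from_rotvec(s['eef_rot']).as_matrix()[1::-1,0])).round(2),s['gripper_force'])
a=optics.grab_frame('scene');cv2.imwrite('pics/s5.png',a);cv2.imwrite('pics/w5.png',w)
t=optics.grab_frame('top');cv2.imwrite('pics/t5.png',t)
o=np.hstack([cv2.resize(a[130:270,80:260],(450,350),interpolation=2),cv2.resize(w,(350,262))[:,:].copy() if 0 else cv2.resize(w[:,160:480],(233,350))])
cv2.imwrite('pics/c5.png',cv2.convertScaleAbs(o,alpha=1.4))
```

```text
10.525 [ 0.4631 -0.3376  0.2148] 132.17 48.95026624202728
10.575 [ 0.4634 -0.338   0.2156] 132.16 48.95014464855194
10.625 [ 0.4635 -0.3383  0.2161] 132.16 48.94978165626526
```

View pics/c5.png

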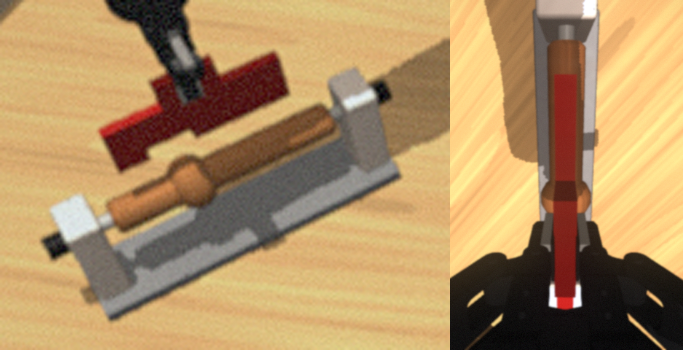

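The scene view shows the notch on the bead side, with the template parallel to the spindle and between the posts. One numeric check of the lateral offset, then I lower it.

Run:
```python
from red import *
s=bot.sense();W=cam('wrist',s);a=cv2.imread('pics/w5.png');h=cv2.cvtColor(a,cv2.COLOR_BGR2HSV)
Rt=R.from_rotvec(s['eef_rot']).as_matrix();tc=lambda uv,z:(Rt.T@(onz(W,uv,z)-s['position']).T).T
print(s['position'],s['joint_positions'].round(2))
mb=cv2.inRange(h,(4,130,25),(15,255,255));mr=cv2.inRange(h,(0,150,40),(3,255,255))|cv2.inRange(h,(175,150,40),(180,255,255))
for r in (65,75,85,95,110,130,160,200,230,245,258,265,272,280,290):
    c=np.where(mb[r,255:385])[0]+255;d=np.where(mr[r,255:385])[0]+255
    o=[r]
    if len(c):o+=[c.min(),c.max(),'spin',tc([[(c.min()+c.max())/2,r]],.1)[0,:2].round(4)]
    if len(d):o+=[d.min(),d.max(),'red',tc([[(d.min()+d.max())/2,r]],s['position'][2])[0,:2].round(4)]
    print(*o)
```

```text
[ 0.4635771  -0.33848204  0.216281  ] [-0.77  0.31  0.01  1.27 -0.    0.06]
65 255 380 spin [ 0.1213 -0.0013]
75 255 375 spin [ 0.1151 -0.003 ]
85 255 365 spin [ 0.1088 -0.0065]
95 255 364 spin [ 0.1024 -0.0069]
110 255 343 spin [ 0.0926 -0.0144] 304 332 red [ 0.0883 -0.001 ]
130 255 343 spin [ 0.0791 -0.0146] 304 331 red [ 0.0808 -0.0012]
160 255 341 spin [ 0.058  -0.0157] 305 331 red [ 0.0691 -0.001 ]
200 255 378 spin [ 0.0279 -0.0021] 305 331 red [ 0.0525 -0.001 ]
230 298 340 spin [ 0.0038 -0.0001] 306 329 red [ 0.0392 -0.0012]
245 298 339 spin [-0.0088 -0.0005] 306 329 red [ 0.0323 -0.0012]
258 289 348 spin [-0.02   -0.0005]
265 287 352 spin [-0.0261  0.0003]
272 286 351 spin [-0.0324 -0.0005]
280 287 350 spin [-0.0396 -0.0005] 305 332 red [ 0.0152 -0.0007]
290 293 344 spin [-0.0489 -0.0004] 304 332 red [ 0.0101 -0.001 ]
```

Call:
move_arm(grip=[-1,-1,-1,-1,-1,-1,-1,-1,-1,-1], delta_pos=[[0,0.0005,0.005],[0,0.0005,0.012],[0,0.0005,0.019],[0,0.0005,0.025],[0,0.0005,0.029],[0,0.0005,0.031],[0,0.0005,0.031],[0,0.0005,0.031],[0,0.0005,0.031],[0,0.0005,0.031]], spin=[0,0,0,0,0,0,0,0,0,0])

```text
time: 12.02
position: [0.4635, -0.3379, 0.1845]
eef_rot: [1.274, 2.871, -0.0]
wrist_force: [-0.1, 0.2, -0.9]
gripper_width: 0.0111
gripper_force: 49.0
```

Run:
```python
from red import *
for i in range(4): s=bot.sense();a=optics.grab_frame('scene');print(s['time'],s['position'].round(4),s['eef_rot'].round(3),s['gripper_force'],s['wrist_force'].round(1))
cv2.imwrite('pics/s6.png',a);o=cv2.resize(a[140:265,85:255],None,fx=4.5,fy=4.5,interpolation=2)
cv2.imwrite('pics/c6.png',cv2.convertScaleAbs(o,alpha=1.5))
S=cam('scene');p=s['position'];v=np.array([.671,-.741,0])
off=lambda x,z:proj(S,p+v*x+[0,0,z])[0]
for x,z in((-.0915,-.0553),(.0885,-.0553),(.0105,-.0553),(.0565,-.0553)):print('bottom pred',((off(x,z)-[85,140])*4.5).round())
```

```text
12.025 [ 0.4635 -0.3379  0.1845] [ 1.274  2.871 -0.   ] 48.950119614601135 [-0.1  0.2 -0.9]
12.075 [ 0.4635 -0.3378  0.1844] [ 1.274  2.871 -0.   ] 48.949599266052246 [ 0.2 -0.3 -0.1]
12.125 [ 0.4635 -0.3378  0.1844] [ 1.274  2.871 -0.   ] 48.94910752773285 [ 0.3 -0.2 -0.9]
12.175 [ 0.4635 -0.3378  0.1844] [ 1.274  2.871 -0.   ] 48.94926309585571 [-0.2  0.2 -1.3]
bottom pred [505. 153.]
bottom pred [205. 293.]
bottom pred [338. 231.]
bottom pred [260. 268.]
```

View pics/c6.png

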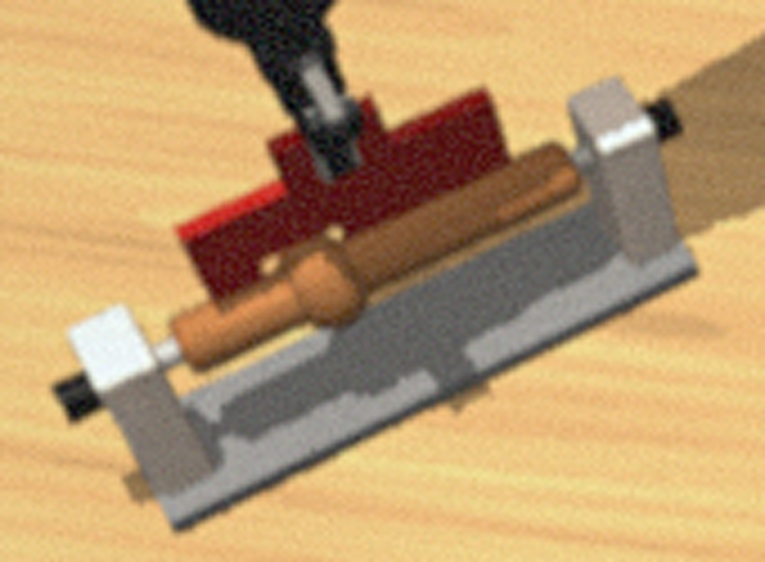

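Run:
```python
from red import *
S=cam('scene');s=bot.sense();p=s['position'];v=np.array([.671,-.741,0]);n=np.array([.741,.671,0]);f=lambda P:((proj(S,P)-[85,140])*4.5).round()
m=np.array([.4608,-.3372,.1])
print('posttop corners L(front,back inner)',f([m+v*.132+n*.025+[0,0,.028],m+v*.132-n*.025+[0,0,.028]]),'R',f([m-v*.132+n*.025+[0,0,.028],m-v*.132-n*.025+[0,0,.028]]))
print('bead',f([m+v*.035]))
print('wing top outer',f([p-v*.0915-n*.006,p+v*.0885-n*.006]), 'front', f([p-v*.0915+n*.006,p+v*.0885+n*.006]))
```

```text
posttop corners L(front,back inner) [[149. 358.]
 [115. 295.]] R [[592. 149.]
 [552.  93.]]
bead [[313. 279.]]
wing top outer [[480.  80.]
 [168. 223.]] front [[490.  94.]
 [177. 238.]]
```

The template sits within about 2 mm of where it should be relative to the spindle in the scene view. It is level, still and about 1 cm above the plain part, so I'm handing in.

```bash
python3 -c "
from workcell import sign_off
print(sign_off())"
```

```text
the job is handed in; nothing more can be done
None
```

The job is handed in at about 12 s: the arm is still holding the red template level and motionless, about 1 cm above the plain part of the spindle, lengthwise and centred to within about 2 mm by camera estimate, with its notch over the bead.

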